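# Divert the brass pellets to the brass dish

### The arm

A 6-joint arm with a two-finger parallel gripper is mounted at the origin on a cart in front of the work surface, level with it; the furniture and walls round the work are solid. World frame = base frame: x ahead of the robot, y to its left, z up, the work surface at z = 0. Lengths are in m, angles in rad, forces in N, time in s.
With the tool pointing down it reaches from about 0.425 to 0.95 m from the base axis. Payload 3.5 kg.
Tool frame: the origin (TCP) lies on the centre line of the jaws, within the pads' length; the fingertips stand 19 mm ahead of it and the grasp point (between the pads) is the TCP; z points along the fingers, y is the line along which they close (so a half turn about z gives the same grasp; the last joint's range is limited). The gripper opens to 85 mm and grips with 20 to 120 N. Pads are 22 mm wide; open, the fingers measure 114 mm over their backs; the gripper's body (76 mm by 85 mm) begins 54 mm behind the grasp point. The pads swing forward as they close: fully open they stand 13 mm farther back than shut.
Start: joints at [1.102, 0.286, 1.577, -0, 1.279, -0.15], TCP at [0.212, 0.641, 0.25] pointing down, gripper open.
Joint ranges: [-2.77, 2.77], [-0.9, 2.22], [0.21, 2.48], [-1.53, 4.67], [0.24, 2.81], [-2.84, 2.84]. Speed limits (rad/s): [2.79, 2.79, 3.14, 3.14, 3.14, 3.14].

### API

Orientations are given as a unit quaternion [x, y, z, w].
In Python, from plant import status, cams, ctrl gives the robot as it stands.
- The arm moves only by the shell command python3 -m inch 'ROWS' [FORCE]. ROWS is JSON, a list of rows, each a list of 3 entries, a list of its own where there are three numbers: the opening, from -1 (shut) to 1 (fully open), then the shift along the tool's x, y, z in cm, then the turn about the tool's z in rad. In form: [[jaw, [dx, dy, dz], twist], ...]. A call has 1 to 20 rows; each row is the pose to reach, as a shift and turn from the pose commanded when the call began, along the tool's axes at that moment; what a row does not reach only later rows make up. A row lasts 1/10 s, in which the tool goes at most 50 mm and 8.59 degrees, less where a joint would pass 70% of its speed; a pose out of reach is approached as far as the arm can. A call with a gripper value outside its range is refused whole. The fingers move at their own pace and stop on an object; FORCE is the grip in N (left out, the last holds). Time passes only in rows, so rows that repeat a pose let the fingers close. It gives the time, the measured TCP pose, the force and the opening at its end, in the units of the state.
- status.get_state(): the state, without advancing time (a new reading comes with each control period).
- cams.read_camera(name): name is "scene" or "top"; returns the picture (384x512x3 uint8, blue, green, red); there is no depth.
- cams.calibration(name): a dict with "camera_matrix" (3x3 intrinsics, pixels), "k1" (the pictures are not rectified: a ray, as slopes to the right and down, at radius r is drawn at 1 + k1 r^2 times it, then the intrinsics apply), "cam_to_world" (4x4, takes a point from camera to world coordinates). Camera axes: x right, y down, z forward; pixel columns grow to the right and rows downward; lengths in m; the calibration is good to about 2 mm. A picture is of the moment at which its call begins. calibration takes no time and is no camera call.
- ctrl.sign_off(): hands the job in, once; it reports no verdict.
The state is a dict: "time": time; "qpos": joint angles; "dq": joint speeds; "joint_efforts": joint torques, N m; "eef_pos": TCP position; "tcp_rot": TCP orientation; "contact_force": force on the tool from outside, world axes, zero at the start; "wrist_torque": the same for the moment, N m; "opening": opening from 0.0 (shut) to 1.0 (fully open).
Only numpy, scipy, OpenCV 4.12 (cv2) and the standard library are available. Lean on these libraries where they do the work, as an engineer would, in place of code of your own. Each camera call takes 0.05 s, during which the arm holds its last target. There are 200 camera calls.

### The job

The pan on top of the sorting chute holds six brass pellets. Push the lever of the chute's flap fully over so that the branch above the round brass dish is open and the one above the dark copper tray is shut, then tip the pan by its handle bar until all six pellets have slid into the brass dish, and let the pan swing back level. Leave the flap set, and the dish and tray standing where they are.

Things in the scene. Friction and masses are not known exactly. Their poses are not given: they have to be found in the camera images.
- chute: Two-way sorting chute of bare sheet aluminium on a wooden base, 250 mm long, 140 wide, walls 30 high; fixed. Origin: on the bench, on the centre line under the flap's pivot; z up. It slopes down 32 degrees along its own -x, roughly toward the robot: a throat 48 wide, then two branches ending in spouts at its +y and -y side. Apart from flap lever, knob and pan nothing of it is higher than 182.
- spout_left (a point): Middle of the lower edge of the upright square spout (inside 38 x 38) that ends the +y branch, 44 above the bench; its top edge is at 102. In the chute's frame x = -82, y = +49. Sizes in mm.
- spout_right (a point): The same for the -y branch: x = -82, y = -49 in the chute's frame. Sizes in mm.
- flap (a joint): Diverter flap, rad, -0.46 to 0.46 (stops); 0 midway. A 45 mm vane in the channel points up the slope from a pivot at the fork; its lever points down the slope. Positive: knob goes to the chute's -y, vane tip to the +y wall, so the +y branch is shut and the -y one open: the knob stands on the side of the OPEN branch. Light friction, 0.4 N at the knob; stays where left; pellets do not shift it.
- flap_knob (a point): Middle of the dark wooden knob on the end of the flap's lever: upright, 17 across, 31 tall (point 11 below its top), 102 in front (-x) of the chute's origin and 135 above the bench. From midway it swings about 28 to each side along the chute's y to the stop (and 6 toward +x, 4 up). No other part within 40 of it at its height; chute edges below it reach 102. Sizes in mm.
- pan (a joint): Tilt of the tipping pan, rad: 0 level, 1.2 at its stop. Steel tray 76 long, 52 wide, 28 deep, open at its end toward the chute and hinged there (line along the chute's y at x = 72, z = 164 in its frame). A light spring returns it level when let go (about 1 N at the bar). Pellets start to slide past about 0.25; held at 1.0 or more for 1 s it empties. Sizes in mm.
- pan_bar (a point): Middle of the pan's handle: a bar 58 long along the chute's y, 8 thick (dark wooden grip, 12 thick, on the middle 36), on two side stems; 90 above and 30 behind (+x) the hinge line, 254 above the bench. Drawing it along the chute's -x tips the pan: at tilt 1.0 it is 60 in front of the hinge line and 74 above; highest 95. Under it, free down to 35 above the pan's floor. Sizes in mm.
- brass_dish: Round open brass dish, 62 across, 36 high, inside about 50 across; loose, stands on the bench under one of the two spouts (which one varies). Origin: centre of its underside. Sizes in mm.
- copper_tray: Rectangular dark open tray, 50 x 60 x 16, with copper scraps in it; loose, under the other spout. Origin: centre of its underside. Sizes in mm.
- pellet0_c (a point): Centre of a rounded brass pellet, 13 mm across and 11 mm thick; six alike lie in the pan at the start.
- pellet1_c (a point): Centre of a brass pellet like the first.
- pellet2_c (a point): Centre of a brass pellet like the first.
- pellet3_c (a point): Centre of a brass pellet like the first.
- pellet4_c (a point): Centre of a brass pellet like the first.
- pellet5_c (a point): Centre of a brass pellet like the first.
There are look-alikes about, which are no part of the job. Of the things like the brass_dish, leave any that is green; of the rest the larger one is meant.

How it is judged:
On the way, in this order (a step that is already met when the one before it is completed fails the run):
1. the flap is set over to feed the spout above the brass dish, before the pan is tipped (((y of brass_dish in the frame of chute above 0 m and value of joint flap below -0.34 rad) or (y of brass_dish in the frame of chute below 0 m and value of joint flap above 0.34 rad)) and value of joint pan below 0.3 rad), for 0.2 s.
2. the pan is tipped well forward (value of joint pan above 0.75 rad), for 0.1 s.
At the end, for the whole second after the job is handed in: All six pellets lie inside the brass dish (centres within 27 mm of its axis and below its rim), the flap is still over to the dish's side (beyond 0.34 rad of its 0.46) and the pan is back level (within 0.12 rad) (horizontal distance between each of pellet0_c, pellet1_c, pellet2_c, pellet3_c, pellet4_c, pellet5_c and brass_dish below 0.027 m and z of each of pellet0_c, pellet1_c, pellet2_c, pellet3_c, pellet4_c, pellet5_c in the frame of brass_dish below 0.034 m and ((y of brass_dish in the frame of chute above 0 m and value of joint flap below -0.34 rad) or (y of brass_dish in the frame of chute below 0 m and value of joint flap above 0.34 rad)) and value of joint pan below 0.12 rad); the robot touches nothing.
It fails at once if the dish or the tray is shifted more than 25 mm (distance of any of brass_dish, copper_tray from where it was at the start of the episode above 0.025 m).
It also fails if it takes over 42 s, if anything falls off the work surface, if the arm or the gripper's body presses on something with over 40 N, if the wrist force passes 120 N, or if a joint passes its speed limit or range.

## Working session

There is one attempt and no reset: what is moved stays moved. The work goes in short steps, Python scripts to look and compute and a shell command to move; the robot and the scene stay as the last step left them, time stands still between calls to the robot, and variables do not carry over. Pictures are saved under pics/ and viewed, on a budget of 10 in all, crops included, one or two more only if the job needs it, and the job is handed in when it is done.

```bash
mkdir -p pics; ls; python3 - <<'E'
from plant import status,cams
import cv2
print(status.get_state())
for n in("scene","top"):
    cv2.imwrite(f"pics/{n}0.png",cams.read_camera(n)); print(cams.calibration(n))
E
```

```text
pics
{'time': 0.0, 'qpos': array([ 1.10198223e+00,  2.87156467e-01,  1.57818875e+00,  3.87232701e-06,
        1.27861911e+00, -1.50004378e-01]), 'dq': array([ 1.64879322e-03, -3.25043651e-04,  3.09337095e-05, -1.69953315e-03,
        7.12599110e-04, -9.54478059e-04]), 'joint_efforts': array([-1.78342278e-03, -4.05977619e+01, -2.92623174e+01, -1.46264988e-04,
        5.57317631e-03,  3.94791613e-06]), 'eef_pos': array([0.21125932, 0.6404337 , 0.24894691]), 'tcp_rot': array([ 1.58731078e-01,  9.87321143e-01, -1.12896005e-03, -3.62847557e-04]), 'contact_force': array([-0.0279795 , -0.16108262,  0.28235607]), 'wrist_torque': array([ 0.02606268, -0.06194242, -0.01403479]), 'opening': 1.0019267990633263}
{'camera_matrix': array([[491.14629349,   0.        , 266.7336981 ],
       [  0.        , 491.14629349, 196.94159723],
       [  0.        ,   0.        ,   1.        ]]), 'k1': -0.10116627022841623, 'cam_to_world': array([[ 0.88742138, -0.21028303,  0.41020037,  0.17891461],
       [-0.46088662, -0.42054607,  0.78148866, -0.74817363],
       [ 0.00817435, -0.88256561, -0.47011821,  0.65355567],
       [ 0.        ,  0.        ,  0.        ,  1.        ]])}
{'camera_matrix': array([[499.37228485,   0.        , 258.33741919],
       [  0.        , 499.37228485, 184.40236385],
       [  0.        ,   0.        ,   1.        ]]), 'k1': 0.010752173651854682, 'cam_to_world': array([[ 2.13843413e-02, -9.93417393e-01,  1.12537075e-01,
         4.83838333e-01],
       [-9.99769211e-01, -2.14800552e-02,  3.62064059e-04,
         4.79283119e-02],
       [ 2.05762185e-03, -1.12518845e-01, -9.93647460e-01,
         1.16860889e+00],
       [ 0.00000000e+00,  0.00000000e+00,  0.00000000e+00,
         1.00000000e+00]])}
```

View pics/scene0.png

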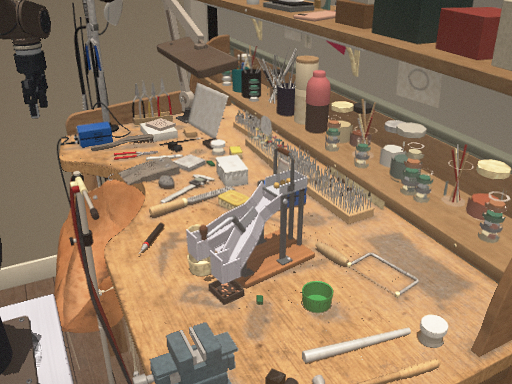

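View pics/top0.png

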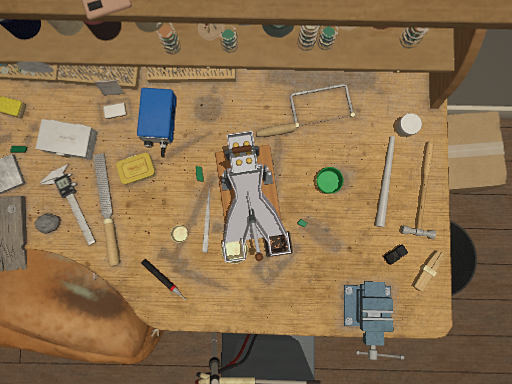

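The brass dish is under the left (+y) spout at top px (233,250), and the tray is under the right one at (278,243). The decoys are the green dish at (329,180) and a small brass one at (180,233). Next I'll take enlarged crops.

```bash
python3 - <<'E'
import cv2
a=cv2.imread("pics/top0.png")[120:270,200:310]; cv2.imwrite("pics/topc.png",cv2.resize(a,None,fx=4,fy=4,interpolation=cv2.INTER_CUBIC))
a=cv2.imread("pics/scene0.png")[140:310,180:325]; cv2.imwrite("pics/scenec.png",cv2.resize(a,None,fx=3.5,fy=3.5,interpolation=cv2.INTER_CUBIC))
E
```

```text
(no output)
```

View pics/topc.png

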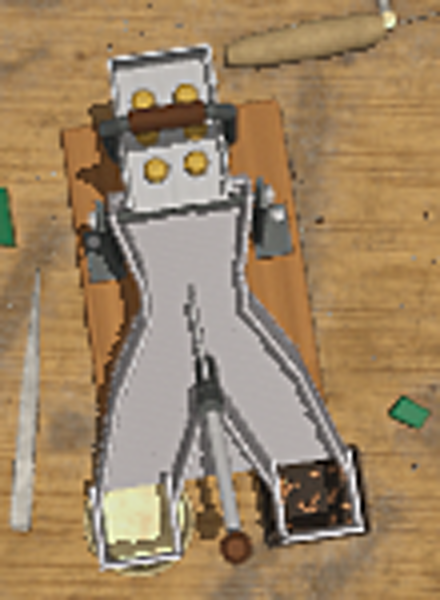

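View pics/scenec.png

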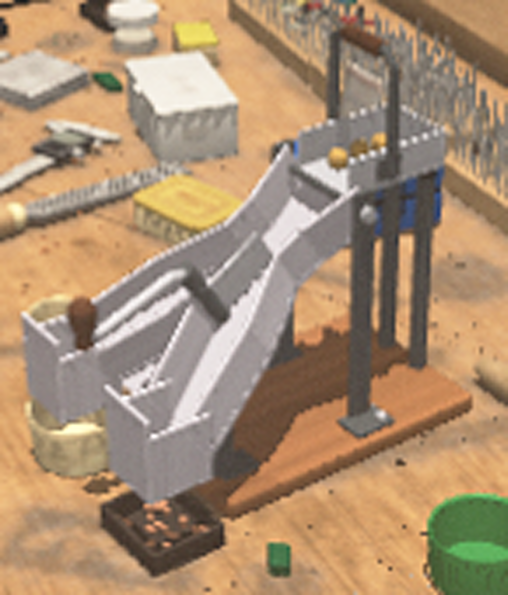

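```bash
cat > h.py <<'E'
import numpy as np,cv2
from plant import cams
C={n:cams.calibration(n) for n in("scene","top")}
def proj(n,P):
    c=C[n];T=np.linalg.inv(c["cam_to_world"])
    return cv2.projectPoints(np.atleast_2d(P).astype(float),cv2.Rodrigues(T[:3,:3])[0],T[:3,3],c["camera_matrix"],np.array([c["k1"],0,0,0.]))[0][:,0]
E
python3 - <<'E'
from h import *
from scipy.optimize import least_squares
pts=[(-102,70,102),(-102,29,102),(-102,-29,102),(-102,-70,102),(102,0,254)]
t=np.array([(103,566),(182,560),(275,543),(362,530),(168,117)])/4+(200,120)
s=np.array([(23,317),(62,362),(107,390),(152,440),(362,40)])/3.5+(180,140)
kt=np.array([236,546])/4+(200,120); ks=np.array([84,303])/3.5+(180,140)
P=np.array(pts)/1e3
def W(p,v):
    c,q=np.cos(v[2]),np.sin(v[2]); R=np.array([[c,-q,0],[q,c,0],[0,0,1]]); return p@R.T+[v[0],v[1],0]
def f(v):
    K=np.array([[-.102,v[3],.146]])
    return np.r_[(proj("top",W(P,v))-t).ravel(),(proj("scene",W(P,v))-s).ravel(),(proj("top",W(K,v))-kt).ravel(),(proj("scene",W(K,v))-ks).ravel()]
r=least_squares(f,[.45,.03,0,0],loss="soft_l1"); v=r.x; print(v,f(v).reshape(-1,2).round(1))
from plant import status
from scipy.spatial.transform import Rotation as R
st=status.get_state(); A=R.from_quat(st["tcp_rot"]).as_matrix(); print(A.round(3))
for n,p in dict(knob=(-.102,v[3],.135),knobL=(-.096,.028,.139),bar=(.102,0,.254),bar1=(.012,0,.238),tray=(-.082,-.049,0),dish=(-.082,.049,0)).items():
    w=W(np.array([p]),v)[0]; print(n,w.round(4),np.hypot(*w[:2]).round(3),"tool cm",((w-st["eef_pos"])@A*100).round(1))
E
```

```text
[ 0.55163332  0.0619142   0.17486784 -0.00186108] [[ 0.2  0.2]
 [-0.3 -1.3]
 [ 3.5 -1.3]
 [ 0.9 -1.1]
 [ 0.2  0.2]
 [-0.2 -0.7]
 [-1.6 -5.1]
 [ 0.4 -0.3]
 [-1.2 -4.9]
 [ 0.   0.2]
 [ 0.7  0.6]
 [-1.3 -0.2]]
[[-0.95   0.313 -0.001]
 [ 0.313  0.95  -0.002]
 [ 0.    -0.002 -1.   ]]
knob [0.4515 0.0423 0.135 ] 0.453 tool cm [-41.6 -49.2  11.5]
knobL [0.4522 0.0728 0.139 ] 0.458 tool cm [-40.7 -46.3  11.1]
bar [0.6521 0.0797 0.254 ] 0.657 tool cm [-59.4 -39.4  -0.4]
bar1 [0.5635 0.064  0.238 ] 0.567 tool cm [-51.5 -43.7   1.2]
tray [ 0.4794 -0.0006  0.    ] 0.479 tool cm [-45.6 -52.4  25. ]
dish [0.4624 0.0959 0.    ] 0.472 tool cm [-40.9 -43.8  25. ]
```

```bash
python3 - <<'E'
from h import *
c=C["top"]
for px in((213,362),(240,350)):
  n=cv2.undistortPoints(np.array([[px]],float),c["camera_matrix"],np.array([c["k1"],0,0,0.]))[0,0]
  d=c["cam_to_world"][:3,:3]@[*n,1]; o=c["cam_to_world"][:3,3]
  for z in(-.1,0,.1,.2,.3,.4,.5):
    p=o+d*(z-o[2])/d[2]; print(px,p.round(3),proj("scene",p).round(0)[0])
E
```

```text
(213, 362) [ 0.187  0.15  -0.1  ] [ 79. 326.]
(213, 362) [0.21  0.142 0.   ] [ 83. 290.]
(213, 362) [0.233 0.134 0.1  ] [ 86. 250.]
(213, 362) [0.257 0.126 0.2  ] [ 91. 205.]
(213, 362) [0.28  0.118 0.3  ] [ 96. 157.]
(213, 362) [0.304 0.11  0.4  ] [102. 103.]
(213, 362) [0.327 0.102 0.5  ] [109.  44.]
(240, 350) [ 0.216  0.085 -0.1  ] [ 99. 341.]
(240, 350) [0.238 0.082 0.   ] [101. 303.]
(240, 350) [0.259 0.079 0.1  ] [104. 261.]
(240, 350) [0.28  0.076 0.2  ] [108. 214.]
(240, 350) [0.301 0.073 0.3  ] [112. 164.]
(240, 350) [0.322 0.07  0.4  ] [117. 108.]
(240, 350) [0.343 0.067 0.5  ] [123.  47.]
```

```bash
python3 -m inch '[[-1,[-24.9,-15,0],-0.15],[-1,[-24.9,-15,0],-0.3],[-1,[-24.9,-15,0],-0.49],[-1,[-24.9,-15,0],-0.49],[-1,[-24.9,-15,0],-0.49],[-1,[-24.9,-15,0],-0.49],[-1,[-43.6,-53,0],-0.49],[-1,[-43.6,-53,0],-0.49],[-1,[-43.6,-53,0],-0.49],[-1,[-43.6,-53,0],-0.49],[-1,[-43.6,-53,0],-0.49],[-1,[-43.6,-53,0],-0.49],[-1,[-43.6,-53,0],-0.49],[-1,[-43.6,-53,0],-0.49],[-1,[-43.6,-53,0],-0.49],[-1,[-43.6,-53,0],-0.49],[-1,[-43.6,-53,0],-0.49],[-1,[-43.6,-53,0],-0.49]]' 40
cat >> h.py <<'E'
def chute():
    from plant import status
    from scipy.spatial.transform import Rotation as R
    st=status.get_state(); A=R.from_quat(st["tcp_rot"]).as_matrix(); c,q=np.cos(.175),np.sin(.175)
    M=np.array([[c,-q,0],[q,c,0],[0,0,1]])
    print("TCP in chute mm",((st["eef_pos"]-[.5516,.0619,0])@M*1e3).round(1),"tool axes in chute\n",(M.T@A).round(3))
def shot(n,f,box,k):
    x0,y0,x1,y1=box; cv2.imwrite(f,cv2.resize(cams.read_camera(n)[y0:y1,x0:x1],None,fx=k,fy=k,interpolation=cv2.INTER_CUBIC))
E
python3 -c "
from h import *
chute()"
```

```text
time: 1.9
eef_pos: [0.4591, 0.002, 0.25]
tcp_rot: [-0.086, 0.996, 0.0, -0.0]
contact_force: [-0.3, 1.2, -0.0]
opening: -0.001
TCP in chute mm [-101.5  -42.9  250. ] tool axes in chute
 [[-1.     0.003 -0.001]
 [ 0.003  1.     0.001]
 [ 0.001  0.001 -1.   ]]
```

```bash
python3 -m inch '[[-1,[0,0,5],0],[-1,[0,0,10.8],0],[-1,[0,0,10.8],0],[-1,[0,0,10.8],0]]'; python3 -m inch '[[-1,[0,0.8,0],0],[-1,[0,1.4,0],0],[-1,[0,2,0],0],[-1,[0,2.5,0],0],[-1,[0,3,0],0],[-1,[0,3.5,0],0],[-1,[0,3.9,0],0],[-1,[0,4.2,0],0],[-1,[0,4.2,0],0]]'; python3 -c "
from h import *
chute(); shot('top','pics/t1.png',(200,150,310,270),5)"
```

```text
time: 2.3
eef_pos: [0.4582, 0.0023, 0.141]
tcp_rot: [-0.086, 0.996, 0.001, -0.002]
contact_force: [0.2, -0.2, 0.1]
opening: -0.001
time: 3.2
eef_pos: [0.4521, 0.0428, 0.1422]
tcp_rot: [-0.086, 0.996, 0.0, -0.0]
contact_force: [-0.1, 0.2, 0.5]
opening: 0.0
TCP in chute mm [-101.3   -1.5  142.2] tool axes in chute
 [[-1.     0.003 -0.   ]
 [ 0.003  1.     0.   ]
 [ 0.     0.    -1.   ]]
```

View pics/t1.png

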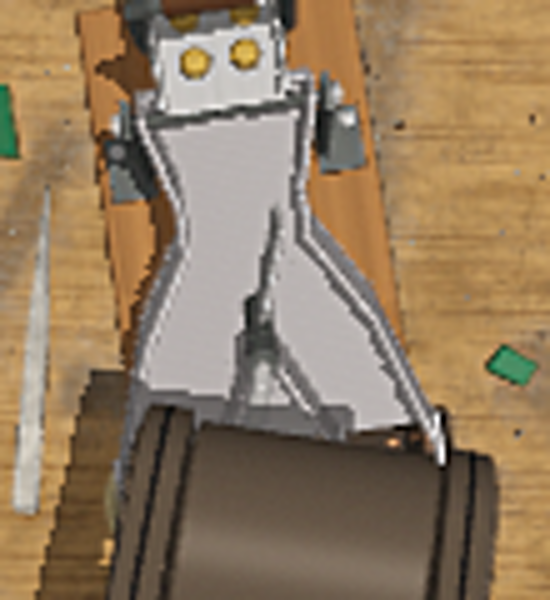

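The vane tip at (277,210) has swung toward the −y wall, so the flap is most of the way over. I'll push on to the stop in small steps, watching the force.

```bash
python3 -m inch '[[-1,[0,0.3,0],0],[-1,[0,0.5,0],0],[-1,[0,0.5,0],0]]'; python3 -m inch '[[-1,[0,0.2,0],0],[-1,[0,0.2,0],0]]'; python3 -c "
from h import *
chute()"
```

```text
time: 3.55
eef_pos: [0.4514, 0.0475, 0.1423]
tcp_rot: [-0.086, 0.996, 0.0, -0.0]
contact_force: [-0.3, -0.5, -0.3]
opening: -0.001
time: 3.75
eef_pos: [0.4511, 0.0495, 0.1423]
tcp_rot: [-0.086, 0.996, 0.0, 0.0]
contact_force: [0.2, -0.4, -0.4]
opening: -0.005
TCP in chute mm [-101.2    5.2  142.3] tool axes in chute
 [[-1.     0.004  0.   ]
 [ 0.004  1.     0.   ]
 [-0.     0.    -1.   ]]
```

```bash
for i in 1 2; do python3 -m inch '[[-1,[0,0.15,0],0],[-1,[0,0.15,0],0]]' | grep -E 'eef|force'; done
```

```text
eef_pos: [0.4508, 0.0509, 0.1423]
contact_force: [-0.0, 0.1, -0.2]
eef_pos: [0.4507, 0.0521, 0.1424]
contact_force: [0.7, -2.3, -1.0]
```

```bash
python3 -m inch '[[-1,[0,-2.5,0],0],[-1,[0,-2.5,0],0],[-1,[0,-2.5,-5],0],[-1,[0,-2.5,-10],0],[-1,[0,-2,-18.5],0],[-1,[0,-2,-18.5],0],[-1,[0,-2,-18.5],0],[-1,[-23,-0.8,-18.5],0],[-1,[-23,-0.8,-18.5],0],[-1,[-23,-0.8,-18.5],0],[-1,[-23,-0.8,-18.5],0],[-1,[-23,-0.8,-18.5],0],[-1,[-23,-0.8,-18.5],0],[-1,[-23,-0.8,-18.5],0]]'; python3 -c "
from h import *
chute(); im=cv2.resize(cams.read_camera('top')[150:270,200:310],None,fx=3.5,fy=3.5,interpolation=cv2.INTER_CUBIC)
s=cv2.resize(cams.read_camera('scene')[80:240,220:345],None,fx=2.625,fy=2.625,interpolation=cv2.INTER_CUBIC)
cv2.imwrite('pics/both.png',np.hstack([im,s]))"
```

```text
time: 5.55
eef_pos: [0.678, 0.0841, 0.325]
tcp_rot: [-0.086, 0.996, 0.0, -0.002]
contact_force: [0.0, -0.4, 1.2]
opening: 0.001
TCP in chute mm [ 1.283e+02 -1.000e-01  3.250e+02] tool axes in chute
 [[-1.     0.003 -0.004]
 [ 0.003  1.     0.001]
 [ 0.004  0.001 -1.   ]]
```

View pics/both.png

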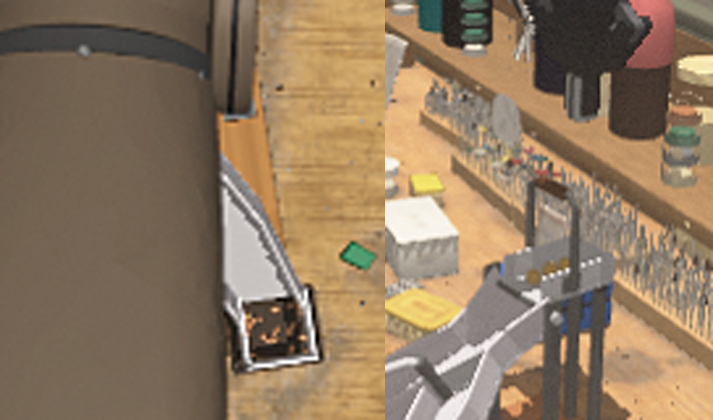

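The fingertips (580,110) hang above and behind the bar (550,190). I'll lower them behind it.

```bash
python3 -m inch '[[-1,[0,0,4],0],[-1,[0,0,6],0],[-1,[0,0,8],0],[-1,[0,0,9.2],0],[-1,[0,0,9.2],0],[-1,[0,0,9.2],0]]'; python3 -c "
from h import *
chute(); shot('scene','pics/s2.png',(220,80,345,240),3.5)"
```

```text
time: 6.25
eef_pos: [0.6785, 0.0835, 0.2366]
tcp_rot: [-0.085, 0.996, -0.0, 0.001]
contact_force: [-0.3, -0.1, -0.0]
opening: 0.003
TCP in chute mm [128.8  -0.8 236.6] tool axes in chute
 [[-1.     0.004  0.001]
 [ 0.004  1.    -0.   ]
 [-0.001 -0.    -1.   ]]
```

View pics/s2.png

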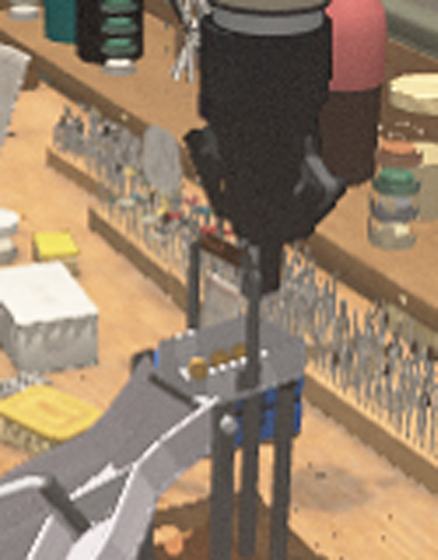

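Fingers are behind the bar, centred between the stems. Now I'll tip it, hold, then let it back.

```bash
python3 -m inch '[[-1,[1,0,0],0],[-1,[2,0,0],0],[-1,[2.8,0,0],0],[-1,[3.6,0,0],0],[-1,[4.4,0,0],0],[-1,[5.2,0,0],0],[-1,[6,0,0.2],0],[-1,[6.8,0,0.4],0],[-1,[7.6,0,0.6],0],[-1,[8.4,0,0.8],0],[-1,[9.2,0,0.8],0],[-1,[9.9,0,0.9],0],[-1,[10.4,0,0.9],0],[-1,[10.4,0,0.9],0],[-1,[10.4,0,0.9],0],[-1,[10.4,0,0.9],0],[-1,[10.4,0,0.9],0]]'; python3 -c "
from h import *
chute(); shot('scene','pics/s3.png',(180,80,345,310),2.6)"
```

```text
time: 8.0
eef_pos: [0.5764, 0.0659, 0.2265]
tcp_rot: [-0.086, 0.996, -0.0, 0.0]
contact_force: [0.4, -0.0, 0.2]
opening: -0.005
TCP in chute mm [ 25.1  -0.4 226.5] tool axes in chute
 [[-1.     0.004  0.   ]
 [ 0.004  1.    -0.   ]
 [-0.    -0.    -1.   ]]
```

View pics/s3.png

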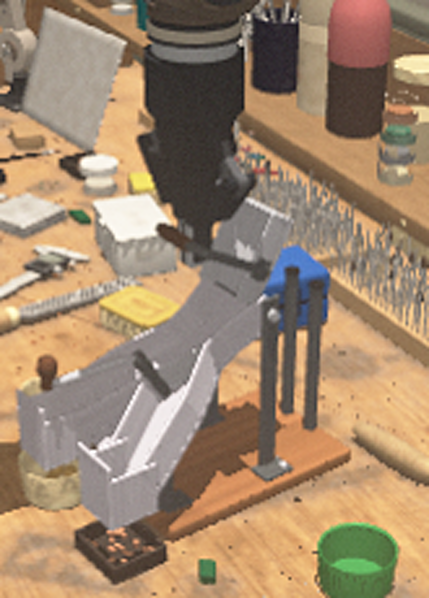

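The pan is tipped fully and the flap knob at (46,365) is on the dish side. I'll hold a bit longer, then let it back under control and lift away.

```bash
python3 -m inch '[[-1,[0.2,0,0],0],[-1,[0.2,0,0],0],[-1,[0.2,0,0],0],[-1,[0.2,0,0],0],[-1,[0.2,0,0],0],[-1,[0.2,0,0],0],[-1,[0.2,0,0],0],[-1,[0.2,0,0],0],[-1,[0.2,0,0],0],[-1,[0.2,0,0],0],[-1,[0.2,0,0],0],[-1,[0.2,0,0],0]]' >/dev/null
python3 -m inch '[[-1,[-1,0,0],0],[-1,[-2,0,-0.3],0],[-1,[-3,0,-0.6],0],[-1,[-4,0,-0.9],0],[-1,[-5,0,-0.9],0],[-1,[-6,0,-0.9],0],[-1,[-7,0,-0.9],0],[-1,[-8,0,-0.9],0],[-1,[-9,0,-0.9],0],[-1,[-9.8,0,-0.9],0],[-1,[-10.8,0,-0.9],0],[-1,[-10.8,0,-0.9],0],[-1,[-10.8,0,-0.9],0],[-1,[-10.8,0,-4],0],[-1,[-10.8,0,-8],0],[-1,[-10.8,0,-12],0],[-1,[-10.8,0,-12],0]]'
python3 -m inch '[[-1,[0,5,0],0],[-1,[0,10,0],0],[-1,[0,15,0],0],[-1,[0,20,0],0],[-1,[0,25,0],0],[-1,[0,28,0],0],[-1,[0,28,0],0],[-1,[0,28,0],0]]'
python3 -c "
from h import *
im=cv2.resize(cams.read_camera('top')[120:270,200:310],None,fx=4,fy=4,interpolation=cv2.INTER_CUBIC)
s=cv2.resize(cams.read_camera('scene')[140:310,180:280],None,fx=600/170,fy=600/170,interpolation=cv2.INTER_CUBIC)
s=cv2.resize(s,(353,600)); cv2.imwrite('pics/end.png',np.hstack([im,s]))"
```

```text
time: 10.95
eef_pos: [0.6824, 0.0839, 0.3557]
tcp_rot: [-0.086, 0.996, -0.001, 0.007]
contact_force: [0.4, 0.7, 1.1]
opening: -0.005
time: 11.75
eef_pos: [0.6322, 0.3601, 0.3455]
tcp_rot: [-0.086, 0.996, -0.001, -0.001]
contact_force: [0.6, 0.8, -1.0]
opening: -0.002
```

View pics/end.png

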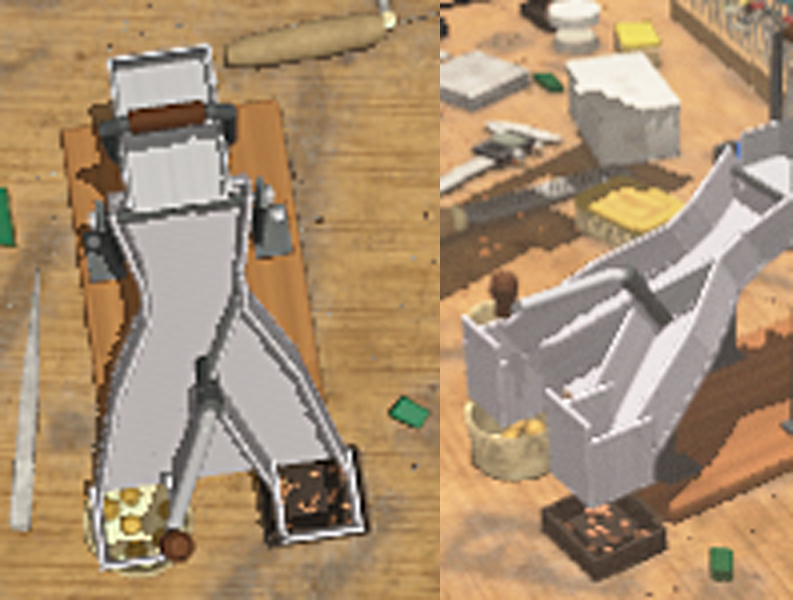

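The pan is level and empty, the channel is clear, and the vane is on the −y wall. Several pellets show in the dish around (130,520), so one closer look to count them.

```bash
python3 -c "
from h import *
a=np.mean([cams.read_camera('top')[235:267,218:254].astype(float) for _ in range(4)],0).astype('uint8')
b=np.mean([cams.read_camera('scene')[240:280,182:222].astype(float) for _ in range(4)],0).astype('uint8')
cv2.imwrite('pics/dish.png',np.hstack([cv2.resize(a,(450,400),interpolation=cv2.INTER_CUBIC),cv2.resize(b,(340,400),interpolation=cv2.INTER_CUBIC)]))"
```

```text
(no output)
```

View pics/dish.png

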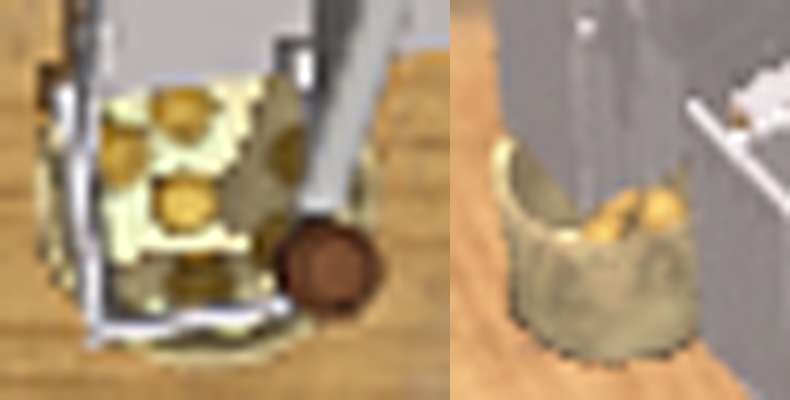

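I count six pellets in the dish, at (183,110), (122,150), (185,200), (285,150), (268,240) and (200,280). Handing in.

```bash
python3 -c "
from plant import ctrl
print(ctrl.sign_off())"
```

```text
the job is handed in; nothing more can be done
None
```

I set the flap to feed the brass dish under the left (+y) spout, tipped the pan, and all six pellets look to be in the dish. I handed the job in at about 12 s of the 42 s allowed; no verdict is reported.

- **Flap:** I pushed the knob with closed fingers until the force rose to about 2 N at the stop. The last pictures show the vane on the −y wall and the knob on the dish side.
- **Pan:** I drew the bar forward to a tilt of roughly 1.1 rad, worked out from the tool position, and held it there for over 1 s. I then let it back under control, and it is level and empty.
- **Dish and tray:** Both look unmoved, and the channel is clear. The arm is parked clear of everything.
- **Pellet count:** In the enlarged top view, four of the six are plain. The two at (285,150) and (268,240) are in shadow by the lever, and one of these is partly hidden by the knob.
- **Measurements:** Two spout corners were about 5 px off in the fit of the chute's position. This did not affect the moves, and no check failed.

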